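# Unscrew the cap of the reagent jar and lay it in the dish

## Task

Open the red-capped jar: unscrew its cap anticlockwise until the thread lets go, without wrenching it off, then lift it away. Set the cap down gently, top side up, flat inside the white dish, and let go; do not drop it. Leave the droppers, the well plate and the pipette where they are.

Things in the scene. Friction and masses are not known exactly. Their poses are not given: they have to be found in the camera images.
- cap: Red ribbed screw cap, 50 mm outside diameter, 35 mm tall, about 60 g, white line on its flat top from the middle to its +x. Origin: centre of its open underside; z up through its closed top. At the start screwed down on the jar, origin 94 mm above the bench. Turns easily, stays where left, cannot be lifted until it has been unscrewed. Grip it across its diameter by the ribbed side.
- cap_top (a point): Centre of the red cap's top face, 35 mm above its origin. Thread: right-hand, so anticlockwise seen from above loosens; the cap climbs 7.5 mm per turn, with about 1 mm of vertical play, and comes quite free after 1.75 turns (1.85 allowing for play and its start), 13 mm up; the last quarter turn holds only weakly. Turning further does no harm.
- jar_red: Amber jar with paper label that wears the red cap, clamped in a fixed steel base; neither turns nor moves. Origin: jar axis at bench level. Base 95 x 95 x 16 mm, two cheeks 46 mm high; jar 64 mm in diameter up to 82 mm, then a narrow threaded neck (40 mm over the thread) to the mouth at 125 mm; shoulder ends at 91 mm, the cap's lower edge is at 94 mm.
- jar_blue: The same jar and base with a blue cap, fixed; it stays closed (its cap does not turn). Origin: on the axis at bench level; top of cap 129 mm up. It may stand left or right of the red-capped one.
- dish: Shallow square white ceramic dish, fixed to the bench, 130 x 130 mm outside, walls 4 mm thick and 12 mm high. Origin: centre of its underside at bench level; x and y parallel to its sides; its inner floor lies 4 mm above the origin and is 122 x 122 mm.
- dropper_green: White dropper bottle with a green nozzle, 30 mm in diameter, 86 mm tall, 30 g, standing loose. Origin: centre of its underside.
- dropper_black: White dropper bottle with a black nozzle, 30 mm in diameter, 86 mm tall, 30 g, standing loose. Origin: centre of its underside.
- well_plate: White well plate lying loose, 85 mm along its x, 127 mm along its y, 12 mm high. Origin: centre of its underside.
- pipette: Grey hand pipette lying loose, 282 mm long along its x, 26 mm thick; origin on the bench under the front end of the grey handle, which reaches 142 mm to -x, the white and yellow shaft 140 mm to +x.
Things that resemble listed ones, but are neither listed nor needed, are in the scene too. There is more than one size of the cap; the job needs the smallest.

How it is judged:
By the outcome, as a careful person would: the job done as asked, in the order asked, and still so for the second after the job is handed in, with the robot touching nothing.
It also fails if it takes over 72 s, if anything falls off the work surface, if the arm or the gripper's body presses on something with over 40 N, if the wrist force passes 120 N, or if a joint passes its speed limit or range.

## Robot

A 6-joint arm with a two-finger parallel gripper is mounted at the origin on the work surface. World frame = base frame: x ahead of the robot, y to its left, z up, the work surface at z = 0. Lengths are in m, angles in rad, forces in N, time in s.
With the tool pointing down it reaches from about 0.3 to 0.775 m from the base axis. Payload 14.6 kg.
Tool frame: the origin (TCP) lies on the mounting face of the last link; the fingertips stand 199 mm ahead of it and the grasp point (between the pads) lies 180 mm ahead of it; z points along the fingers, y is the direction in which the jaws open and shut (so a half turn about z gives the same grasp; the last joint's range is limited). The gripper opens to 94 mm and grips with 3 to 60 N. Pads are 16 mm wide; open, the fingers measure 119 mm over their backs; the gripper's body (75 mm by 177 mm) begins 78 mm behind the grasp point.
Start: joints at [1.036, 0.3, 1.521, -0, 1.321, -0.067], TCP at [0.248, 0.491, 0.405] pointing down, gripper open.
Joint ranges: [-3.03, 3.03], [-0.79, 2.21], [0.23, 2.52], [-1.04, 4.18], [0, 3.07], [-2.55, 2.55]. Speed limits (rad/s): [2.22, 2.22, 2.57, 3.14, 3.14, 3.14].

## Interface

Orientations are given as [roll, pitch, yaw] about the fixed x, y, z axes, in that order (R = Rz(yaw) Ry(pitch) Rx(roll)).
In Python, from station import sensors, vision, job gives the robot as it stands. The module is installed in compiled form; this text tells all that it offers.
- The arm moves only by the tool arm_command, never from a script. Its argument "plan" is one flat list of numbers, 5 for each row, row after row: the closure, from -1 (fully open) to 1 (shut), so that 0 is half open, then the shift along the world's x, y, z scaled (see below), then the turn about the world's z scaled (see below). A call has 1 to 20 rows; each row is the pose to reach, as a shift and turn from the pose commanded when the call began; what a row does not reach only later rows make up. The controller multiplies each number of a shift by 400 mm and each number of a turn by 120 degrees. A row lasts 1/10 s, in which the tool goes at most 50 mm and 8.59 degrees, less where a joint would pass 70% of its speed; a pose out of reach is approached as far as the arm can. A call with a number of a shift or a turn outside -1 to 1 is refused whole. A call with a gripper value outside its range is refused whole. The fingers move at their own pace and stop on an object; "newtons" is the grip in N (left out, the last holds). Time passes only in rows, so rows that repeat a pose let the fingers close. It gives the time, the measured TCP pose, the force and the opening at its end, in the units of the state.
- sensors.get_obs(): the state, without advancing time (a new reading comes with each control period).
- vision.camera(name): name is "side" or "top"; returns the picture (384x512x3 uint8, blue, green, red); there is no depth.
- vision.camera_params(name): a dict with "intrinsics" (3x3 intrinsics, pixels), "k1" (the pictures are not rectified: a ray, as slopes to the right and down, at radius r is drawn at 1 + k1 r^2 times it, then the intrinsics apply), "rvec" (rotation vector, rad) and "tvec" (3), from world to camera coordinates, as OpenCV has them. Camera axes: x right, y down, z forward; pixel columns grow to the right and rows downward; lengths in m; the calibration is good to about 2 mm. A picture is of the moment at which its call begins. camera_params takes no time and is no camera call.
- job.hand_in(): hands the job in, once; it reports no verdict.
Trained networks look in the newest picture that a camera, given by its name, has taken for a name from the list of things; names that differ only in an ending like _2 or _b are one class to them, and where a whole thing is asked for, a point or a joint stands for the part that bears it (a point fixed in the world has none). Each returns a list of dicts, best first, with "confidence" (0 to 1); they miss things now and then, are a little off and sometimes report something else, mostly with a low value. They report only what shows in the picture. A call takes as long as a camera call. They do not tell look-alikes from the thing itself.
- vision.search_frame(name, camera): "at" ([row, column] in pixels, amid what is visible of it).
- vision.silhouettes(name, camera): "mask" (384x512 bool, what is visible of it) and "at" ([row, column] in pixels, amid what is visible of it).
- vision.pinpoint(name, camera): "at" ([row, column] in pixels: a listed point, or the origin of a listed thing).
The state is a dict: "time_s": time; "qpos": joint angles; "joint_vel": joint speeds; "tau": joint torques, N m; "ee_pos": TCP position; "eef_rot": TCP orientation; "force": force on the tool from outside, world axes, zero at the start; "moment": the same for the moment, N m; "grip_width": finger opening in m.
Only numpy, scipy, OpenCV 4.12 (cv2) and the standard library are available. Lean on these libraries where they do the work, as an engineer would, in place of code of your own. Each camera call takes 0.05 s, during which the arm holds its last target.

## Working session

There is one attempt and no reset: what is moved stays moved. The work goes in short steps, Python scripts to look and compute and a tool call to move; the robot and the scene stay as the last step left them, time stands still between calls to the robot, and variables do not carry over. Pictures are saved under pics/ and viewed, and the job is handed in when it is done.

Besides the shell and the picture viewer there is one more tool, called in YAML: its name, and indented under it one key for each argument. arm_command: Moves the arm, as the interface text tells. Its arguments: {"type":"object","properties":{"plan":{"type":"array"},"newtons":{"type":"number"}},"required":["plan"]}

```bash
mkdir -p pics; python3 - <<'E'
from station import sensors, vision, job
import cv2
for n in("top","side"):
    im=vision.camera(n); cv2.imwrite(f"pics/{n}0.png",im)
    p=vision.camera_params(n); print(n,p)
    for t in ("cap","jar_red","dish","jar_blue"):
        print(t,[(d['at'],round(d['confidence'],2)) for d in vision.search_frame(t,n)])
    print([(d['at'],round(d['confidence'],2)) for d in vision.pinpoint("cap_top",n)])
print(sensors.get_obs())
E
```

```text
top {'intrinsics': array([[428.37795705,   0.        , 257.85363754],
       [  0.        , 428.37795705, 197.39432911],
       [  0.        ,   0.        ,   1.        ]]), 'k1': 0.006380641415951363, 'rvec': array([ 2.13981293, -2.17142009,  0.09703007]), 'tvec': array([-0.01169979,  0.47628482,  1.2547868 ])}
cap [([196.7, 311.2], 0.93), ([146.8, 294.9], 0.78), ([146.3, 244.4], 0.7)]
jar_red [([158.2, 291.4], 0.61)]
dish [([206.6, 223.3], 0.88), ([159.6, 291.9], 0.64)]
jar_blue [([155.6, 200.8], 0.87)]
[([196.3, 313.7], 0.91), ([145.1, 296.4], 0.74), ([144.9, 242.1], 0.66)]
side {'intrinsics': array([[348.36352305,   0.        , 251.61563867],
       [  0.        , 348.36352305, 194.37993322],
       [  0.        ,   0.        ,   1.        ]]), 'k1': -0.0053058804361533415, 'rvec': array([ 2.38438186, -0.70448803,  0.24751746]), 'tvec': array([-0.43710813,  0.24170714,  0.90919188])}
cap [([245.9, 274.7], 0.9), ([194.3, 303.7], 0.79), ([178.7, 278.4], 0.62)]
jar_red [([214.1, 300.5], 0.84)]
dish [([192.2, 221.4], 0.84)]
jar_blue [([156.9, 247.4], 0.63)]
[([173.8, 275.7], 0.94), ([242.7, 274.2], 0.87), ([189.6, 305.8], 0.85)]
{'time_s': 0.6, 'qpos': array([ 1.03637985e+00,  2.99893816e-01,  1.52101841e+00, -3.36980732e-05,
        1.32066673e+00, -6.65884300e-02]), 'joint_vel': array([-0.00260993, -0.00111078,  0.00067346,  0.00026385, -0.00024095,
        0.00035671]), 'tau': array([ 4.28735234e-06, -5.31497276e+01, -3.52821887e+01,  7.08886678e-02,
        2.14294321e-02, -3.02911189e-05]), 'ee_pos': array([0.24801507, 0.49089314, 0.40464118]), 'eef_rot': array([3.14158116e+00, 3.34885394e-05, 2.67377295e+00]), 'force': array([-0.19314683,  0.04740707,  0.52357138]), 'moment': array([ 0.05630386, -0.01840858, -0.01445399]), 'grip_width': 0.09398649850563964}
```

View pics/top0.png

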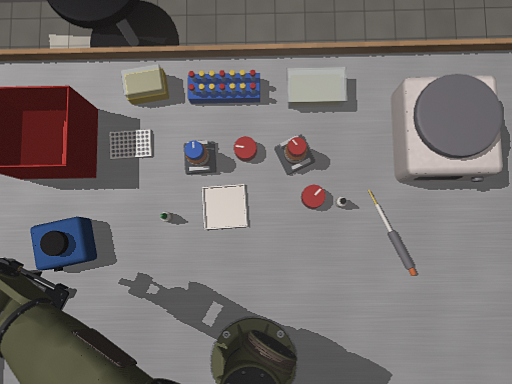

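View pics/side0.png

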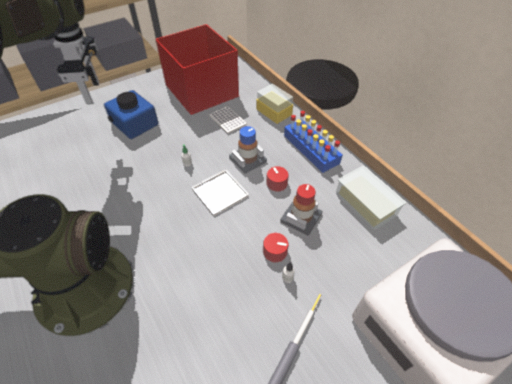

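Things that could be taken for the cap:
- The red cap on the amber jar, at top (146,296) and side (192,305).
- A loose red cap at top (148,245) and side (178,277).
- A loose red cap at top (197,312) and side (246,275).

I choose the one screwed on the jar. Next I'll check it in a close crop and measure it.

```bash
cat > h.py <<'E'
import numpy as np, cv2
from scipy.optimize import least_squares
from station import vision
P={n:vision.camera_params(n) for n in("top","side")}
def proj(X,n):
    p=P[n]; R=cv2.Rodrigues(p['rvec'])[0]; c=np.atleast_2d(X)@R.T+p['tvec']
    s=c[:,:2]/c[:,2:]; s=s*(1+p['k1']*(s**2).sum(1,keepdims=True))
    K=p['intrinsics']; return np.c_[s[:,1]*K[1,1]+K[1,2], s[:,0]*K[0,0]+K[0,2]]
def tri(at,side,z=None):
    f=lambda X:np.r_[(proj(X,'top')[0]-at) if at is not None else [],(proj(X,'side')[0]-side) if side is not None else [], (X[2]-z)*1000 if z is not None else 0]
    r=least_squares(f,[0.5,0,0.1]); return r.x,r.cost
E
python3 - <<'E'
from h import *
import cv2
t=cv2.imread("pics/top0.png");s=cv2.imread("pics/side0.png")
a=cv2.resize(t[120:225,180:350],None,fx=4,fy=4,interpolation=cv2.INTER_CUBIC)
b=cv2.resize(s[110:300,160:340],None,fx=3,fy=3,interpolation=cv2.INTER_CUBIC)
cv2.imwrite("pics/c1.png",a);cv2.imwrite("pics/c2.png",b)
for nm,p,q in(("A jar",(145.1,296.4),(189.6,305.8)),("B",(144.9,242.1),(173.8,275.7)),("C",(196.3,313.7),(242.7,274.2))):
    x,c=tri(p,q); print(nm,x.round(4),round(c,1))
print("top-only z129",tri((145.1,296.4),None,.129)[0],"side-only",tri(None,(189.6,305.8),.129)[0])
E
```

```text
A jar [ 0.6102 -0.1304  0.1298] 0.2
B [0.6332 0.0275 0.0332] 0.6
C [ 0.4744 -0.1829  0.0486] 0.0
top-only z129 [ 0.60923165 -0.1297708   0.129     ] side-only [ 0.61191268 -0.13033935  0.129     ]
```

View pics/c1.png

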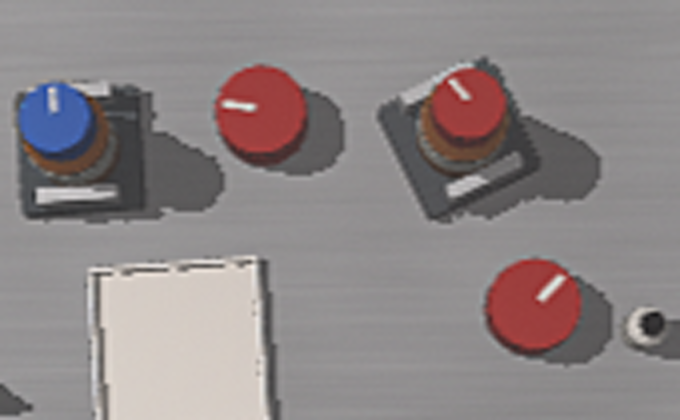

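View pics/c2.png

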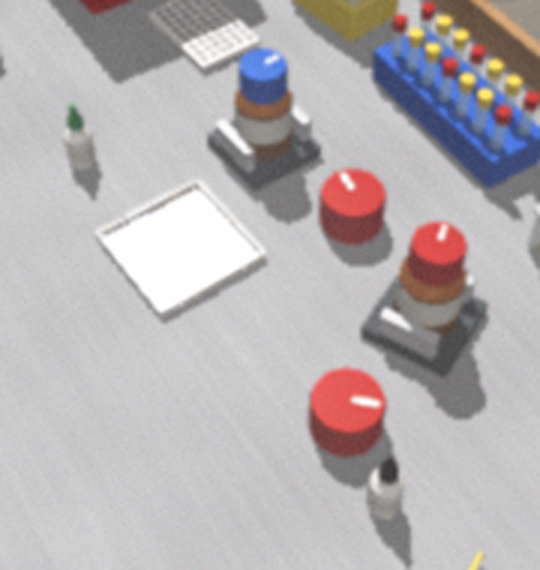

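The crop confirms the choice. The cap on the amber jar is the small one (about 19 px across although nearer the camera), and the two loose caps are wider at 23 px or more. Next I'll refine the positions of the cap, dish and neighbours.

```bash
python3 - <<'E'
from h import *
from station import vision,sensors
ims={n:vision.camera(n) for n in("top","side")}
def cyl(x,y,z0,z1,r):
    a=np.linspace(0,2*np.pi,60);c=np.c_[x+r*np.cos(a),y+r*np.sin(a)]
    return np.r_[np.c_[c,0*a+z0],np.c_[c,0*a+z1]]
box={'top':(130,162,280,312),'side':(176,214,290,322)}
ms={}
for n,im in ims.items():
    h=cv2.cvtColor(im,cv2.COLOR_BGR2HSV); m=((h[...,0]<6)|(h[...,0]>174))&(h[...,1]>140)&(h[...,2]>60)
    # white line fill
    b=box[n];q=np.zeros(m.shape,np.uint8);q[b[0]:b[1],b[2]:b[3]]=m[b[0]:b[1],b[2]:b[3]]
    cs=cv2.findContours(q,0,2)[0];c=max(cs,key=cv2.contourArea);hl=cv2.convexHull(c)
    q[:]=0;cv2.fillPoly(q,[hl],1);ms[n]=q
    r,cc=np.nonzero(q);print(n,q.sum(),r.mean(),cc.mean())
def f(X,use=('top','side')):
    o=[]
    for n in use:
        p=proj(cyl(X[0],X[1],.094,.129,.025),n)[:,::-1].astype(np.float32)
        M=cv2.moments(cv2.convexHull(p)); r,c=np.nonzero(ms[n]); o+= [M['m10']/M['m00']-c.mean(),M['m01']/M['m00']-r.mean()]
    return o
print("cap xy",least_squares(f,[.61,-.13],diff_step=1e-3))if 0 else None
for u in(('top','side'),('top',),('side',)):
    s=least_squares(lambda X:f(X,u),[.61,-.13],diff_step=1e-3);print(u,s.x.round(4),s.fun.round(2))
for t,z in(("dish",0),("jar_blue",0),("jar_red",0),("dropper_green",0),("dropper_black",0),("well_plate",0),("pipette",0)):
    a=vision.pinpoint(t,'top');b=vision.pinpoint(t,'side')
    print(t,[(tri(d['at'],None,z)[0][:2].round(4),round(d['confidence'],2)) for d in a],[(tri(None,d['at'],z)[0][:2].round(4),round(d['confidence'],2)) for d in b])
# dish outline
h=cv2.cvtColor(ims['top'],cv2.COLOR_BGR2HSV)
m=((h[...,1]<40)&(h[...,2]>185)).astype(np.uint8);m[:175]=0;m[240:]=0;m[:,:190]=0;m[:,260:]=0
c=max(cv2.findContours(m,0,2)[0],key=cv2.contourArea);r=cv2.minAreaRect(c);bp=cv2.boxPoints(r);print(r)
for p in bp: print(tri((p[1],p[0]),None,.012)[0].round(4))
E
```

```text
top 237 145.37552742616035 296.6877637130802
side 195 191.46666666666667 305.94358974358977
('top', 'side') [ 0.6146 -0.1295] [-0.82 -0.88 -0.3   1.49]
('top',) [ 0.6121 -0.1317] [0. 0.]
('side',) [ 0.6186 -0.1257] [0. 0.]
dish [(array([0.4561, 0.0897]), 0.94)] [(array([0.4559, 0.0821]), 0.61)]
jar_blue [(array([0.6121, 0.1617]), 0.56)] [(array([0.608 , 0.1396]), 0.8)]
jar_red [(array([ 0.6034, -0.1321]), 0.61)] [(array([ 0.6187, -0.1263]), 0.83)]
dropper_green [(array([0.4128, 0.2598]), 0.48)] [(array([0.4266, 0.2535]), 0.54)]
dropper_black [(array([ 0.4552, -0.2644]), 0.63), (array([0.4192, 0.2549]), 0.37)] [(array([ 0.4679, -0.2661]), 0.76), (array([0.6655, 0.3864]), 0.2)]
well_plate [(array([0.6512, 0.3726]), 0.97)] [(array([0.6584, 0.3811]), 0.94)]
pipette [(array([ 0.3778, -0.4093]), 0.71)] [(array([ 0.3681, -0.4114]), 0.59), (array([0.6021, 0.1456]), 0.49), (array([0.4209, 0.2527]), 0.25)]
((223.78102111816406, 206.214599609375), (42.43912124633789, 42.23957061767578), 86.18592071533203)
[0.5138 0.153  0.012 ]
[0.5203 0.0248 0.012 ]
[0.3918 0.0175 0.012 ]
[0.3852 0.1444 0.012 ]
```

```bash
python3 - <<'E'
from h import *
ov=[]
def ring(x,y,z,r=.025):
    a=np.linspace(0,2*np.pi,60);return np.c_[x+r*np.cos(a),y+r*np.sin(a),0*a+z]
for n,b in(('top',(125,170,270,325)),('side',(170,225,280,335))):
    im=cv2.imread(f"pics/{n}0.png")[b[0]:b[1],b[2]:b[3]];k=8
    im=cv2.resize(im,None,fx=k,fy=k,interpolation=cv2.INTER_NEAREST)
    for z in(.094,.129):
        p=proj(ring(.611,-.1305,z),n)[:,::-1]-[b[2]-.5,b[0]-.5]
        cv2.polylines(im,[(p*k).astype(np.int32)],True,(0,255,0),1)
    ov.append(cv2.resize(im,(390,390)))
cv2.imwrite("pics/ov.png",np.hstack(ov))
E
```

```text
(no output)
```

View pics/ov.png

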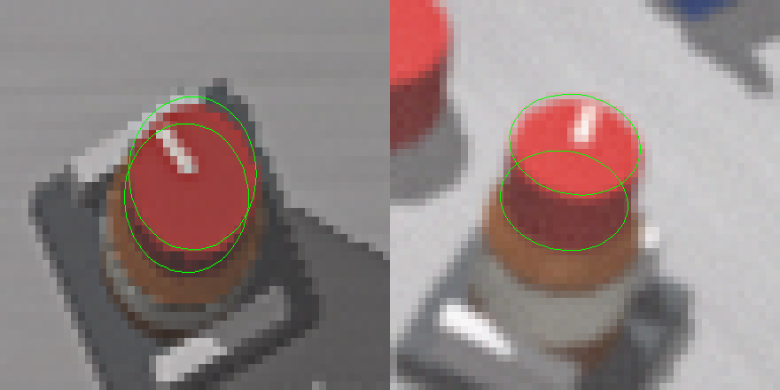

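The overlay shows the cap axis at about (0.610, -0.131), with an error of 1–2 mm. The dish centre is at about (0.453, 0.085). I'm moving above the jar and winding the wrist back at the same time.

arm_command:
  plan: [-1, 0.45, -0.775, 0, -0.9, -1, 0.45, -0.775, 0, -0.9, -1, 0.45, -0.775, 0, -0.9, -1, 0.45, -0.775, 0, -0.9, -1, 0.45, -0.775, 0, -0.9, -1, 0.45, -0.775, 0, -0.9, -1, 0.45, -0.775, 0, -0.9, -1, 0.45, -0.775, 0, -0.9, -1, 0.45, -0.775, 0, -0.9, -1, 0.45, -0.775, 0, -0.9, -1, 0.45, -0.775, 0, -0.9, -1, 0.45, -0.775, 0, -0.9, -1, 0.45, -0.775, 0, -0.9, -1, 0.45, -0.775, 0, -0.9]
  newtons: 25

```text
time_s: 2.8
ee_pos: [0.428, 0.1809, 0.4047]
eef_rot: [3.142, -0.0, 0.787]
force: [0.3, 0.3, -0.1]
grip_width: 0.0941
```

arm_command:
  plan: [-1, 0.454, -0.78, 0, -0.9, -1, 0.454, -0.78, 0, -0.9, -1, 0.454, -0.78, 0, -0.9, -1, 0.454, -0.78, 0, -0.9, -1, 0.454, -0.78, 0, -0.9, -1, 0.454, -0.78, 0, -0.9, -1, 0.454, -0.78, 0, -0.9, -1, 0.454, -0.78, 0, -0.9, -1, 0.454, -0.78, 0, -0.9, -1, 0.454, -0.78, 0, -0.9, -1, 0.454, -0.78, 0, -0.9, -1, 0.454, -0.78, 0, -0.9, -1, 0.454, -0.78, 0, -0.9, -1, 0.454, -0.78, 0, -0.9, -1, 0.454, -0.78, 0, -0.9]

```text
time_s: 4.3
ee_pos: [0.6096, -0.1311, 0.4046]
eef_rot: [3.142, 0.0, -1.092]
force: [0.3, 0.3, -0.0]
grip_width: 0.0938
```

```bash
python3 - <<'E'
from h import *
from station import sensors
o=sensors.get_obs();print(o['ee_pos'],o['eef_rot'],o['qpos'])
a=[vision.camera(n) for n in("top","side")]
cv2.imwrite("pics/a1.png",np.hstack([cv2.resize(a[0][90:230,200:360],(400,350)),cv2.resize(a[1][120:260,220:380],(400,350))]))
E
```

```text
[ 0.60961648 -0.1311008   0.40459075] [ 3.14153838e+00  5.57345690e-05 -1.09171289e+00] [-2.70558294e-01  4.66017760e-01  1.29353086e+00  3.88100537e-06
  1.38212174e+00  2.39195020e+00]
```

View pics/a1.png

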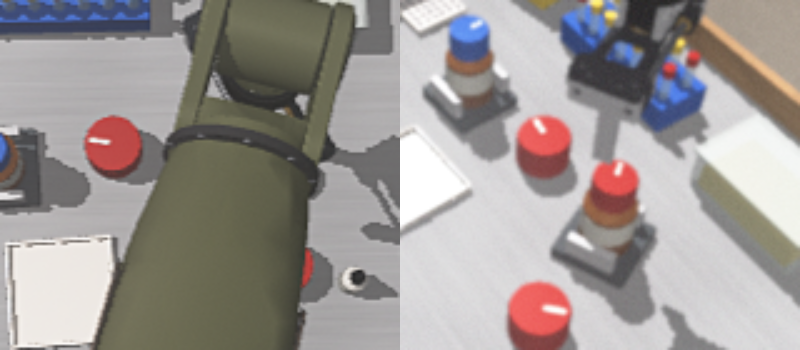

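The side view shows the gripper above and clear of the jar cap at (182,613). I'm lowering it around the cap.

arm_command:
  plan: [-1, 0, 0, -0.09, 0, -1, 0, 0, -0.18, 0, -1, 0, 0, -0.23, 0, -1, 0, 0, -0.269, 0, -1, 0, 0, -0.269, 0]

```text
time_s: 4.9
ee_pos: [0.6094, -0.1311, 0.2952]
eef_rot: [3.139, 0.002, -1.095]
force: [0.1, -0.3, 0.9]
grip_width: 0.0943
```

arm_command:
  plan: [0.3, 0, 0, 0, 0, 0.3, 0, 0, 0, 0, 0.3, 0, 0, 0, 0, 0.3, 0, 0, 0, 0, 0.3, 0, 0, 0, 0, 0.3, 0, 0, 0, 0, 0.3, 0, 0, 0, 0, 0.3, 0, 0, 0, 0]
  newtons: 10

```text
time_s: 5.7
ee_pos: [0.6096, -0.1311, 0.2972]
eef_rot: [-3.141, -0.0, -1.096]
force: [-1.0, 0.6, 2.3]
grip_width: 0.0502
```

```bash
python3 - <<'E'
from h import *
from station import sensors
o=sensors.get_obs();print(o)
a=[vision.camera(n) for n in("top","side")]
cv2.imwrite("pics/a2.png",cv2.resize(a[1][120:260,220:400],(720,560)))
E
```

```text
{'time_s': 5.7, 'qpos': array([-2.70563629e-01,  5.61845465e-01,  1.40789946e+00,  2.02563393e-06,
        1.17163339e+00,  2.39634552e+00]), 'joint_vel': array([ 0.00052038, -0.00082621, -0.00077076,  0.00119433, -0.00041756,
       -0.00152998]), 'tau': array([ 4.21961560e-02, -6.40699482e+01, -3.26097608e+01, -1.08457654e-02,
       -2.55710436e-01,  2.53349943e-03]), 'ee_pos': array([ 0.60961438, -0.13110381,  0.2972348 ]), 'eef_rot': array([-3.14143387e+00, -1.43982262e-04, -1.09611362e+00]), 'force': array([-1.0074592 ,  0.57387151,  2.26002448]), 'moment': array([ 0.10085033,  0.2911932 , -0.02359913]), 'grip_width': 0.050231605509168366}
```

View pics/a2.png

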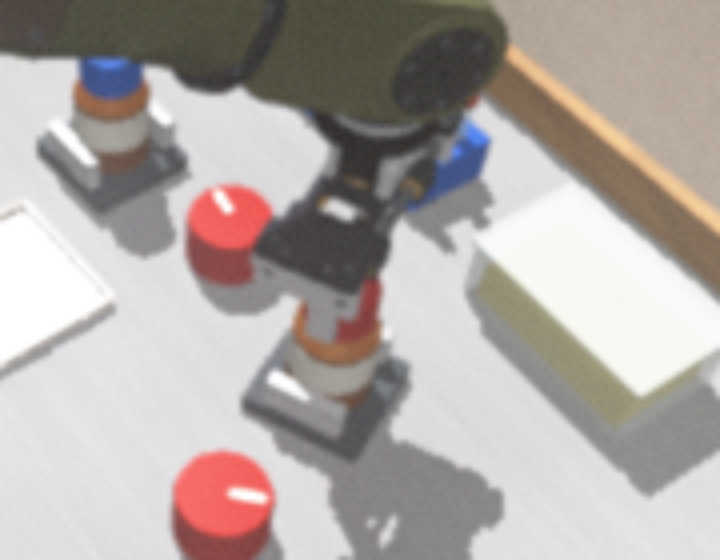

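The cap is gripped at 50.2 mm with almost no side force. I'm starting the unscrewing, with z following the 7.5 mm per turn pitch.

arm_command:
  plan: [0.3, 0, 0, 0, 0, 0.3, 0, 0, 0.0004, 0.07, 0.3, 0, 0, 0.0009, 0.14, 0.3, 0, 0, 0.0013, 0.21, 0.3, 0, 0, 0.0018, 0.28, 0.3, 0, 0, 0.0022, 0.35, 0.3, 0, 0, 0.0026, 0.42, 0.3, 0, 0, 0.0031, 0.49, 0.3, 0, 0, 0.0035, 0.56, 0.3, 0, 0, 0.0039, 0.63, 0.3, 0, 0, 0.0044, 0.7, 0.3, 0, 0, 0.0048, 0.77, 0.3, 0, 0, 0.0053, 0.84, 0.3, 0, 0, 0.0057, 0.91, 0.3, 0, 0, 0.0061, 0.98, 0.3, 0, 0, 0.0062, 1.0, 0.3, 0, 0, 0.0062, 1.0]
  newtons: 18

```text
time_s: 7.5
ee_pos: [0.6093, -0.1324, 0.2993]
eef_rot: [3.141, 0.002, 0.999]
force: [-2.5, -10.8, -1.4]
grip_width: 0.0501
```

```bash
python3 - <<'E'
from station import sensors
o=sensors.get_obs();print(o['qpos'],o['force'],o['moment'],o['ee_pos'],o['eef_rot'])
E
```

```text
[-0.27240936  0.55965048  1.40623137 -0.00270489  1.17589538  0.30031264] [ -2.54562602 -10.75948902  -1.37587469] [-2.05531294  0.52368914 -0.05938716] [ 0.60932067 -0.13239993  0.29926337] [3.14103170e+00 2.43976671e-03 9.99114488e-01]
```

The side force of 11 N in -y means the true axis is about 1.4 mm further to -y. I'm correcting for it during the next part of the turn.

arm_command:
  plan: [0.3, 0, -0.002, 0, 0, 0.3, -0.0007, -0.0037, 0.0004, 0.07, 0.3, -0.0007, -0.0037, 0.0009, 0.14, 0.3, -0.0007, -0.0037, 0.0013, 0.21, 0.3, -0.0007, -0.0037, 0.0018, 0.28, 0.3, -0.0007, -0.0037, 0.0022, 0.35, 0.3, -0.0007, -0.0037, 0.0026, 0.42, 0.3, -0.0007, -0.0037, 0.0031, 0.49, 0.3, -0.0007, -0.0037, 0.0035, 0.56, 0.3, -0.0007, -0.0037, 0.0039, 0.63, 0.3, -0.0007, -0.0037, 0.0044, 0.7, 0.3, -0.0007, -0.0037, 0.0048, 0.77, 0.3, -0.0007, -0.0037, 0.0053, 0.84, 0.3, -0.0007, -0.0037, 0.0057, 0.91, 0.3, -0.0007, -0.0037, 0.0061, 0.98, 0.3, -0.0007, -0.0037, 0.0062, 1.0, 0.3, -0.0007, -0.0037, 0.0062, 1.0]

```text
time_s: 9.2
ee_pos: [0.61, -0.1328, 0.3026]
eef_rot: [-3.141, 0.004, 3.094]
force: [10.1, -1.7, -0.9]
grip_width: 0.0503
```

```bash
python3 - <<'E'
from station import sensors
o=sensors.get_obs();print(o['qpos'],o['force'],o['moment'],o['ee_pos'],o['eef_rot'])
E
```

```text
[-2.73019781e-01  5.56792222e-01  1.40235142e+00  2.07065974e-04
  1.17810945e+00 -1.79648644e+00] [10.0772101  -1.70267242 -0.90991096] [-0.34836152 -1.82967055 -0.07414448] [ 0.60996614 -0.13277585  0.30258778] [-3.14080834  0.00427239  3.09418584]
```

I'm opening, correcting the centre by +x 1.4 mm and winding back 240°.

arm_command:
  plan: [-0.5, 0, 0, 0, 0, -0.5, 0, 0, 0, 0, -0.5, 0, 0, 0, 0, -0.5, 0.0035, 0, 0, 0, -0.5, 0.0035, 0, 0, -0.07, -0.5, 0.0035, 0, 0, -0.14, -0.5, 0.0035, 0, 0, -0.21, -0.5, 0.0035, 0, 0, -0.28, -0.5, 0.0035, 0, 0, -0.35, -0.5, 0.0035, 0, 0, -0.42, -0.5, 0.0035, 0, 0, -0.49, -0.5, 0.0035, 0, 0, -0.56, -0.5, 0.0035, 0, 0, -0.63, -0.5, 0.0035, 0, 0, -0.7, -0.5, 0.0035, 0, 0, -0.77, -0.5, 0.0035, 0, 0, -0.84, -0.5, 0.0035, 0, 0, -0.91, -0.5, 0.0035, 0, 0, -0.98, -0.5, 0.0035, 0, 0, -1, -0.5, 0.0035, 0, 0, -1]

```text
time_s: 11.2
ee_pos: [0.6108, -0.1326, 0.3019]
eef_rot: [-3.141, 0.0, 0.998]
force: [0.0, -0.2, 1.0]
grip_width: 0.0704
```

arm_command:
  plan: [-0.5, 0, 0, 0, -0.07, -0.5, 0, 0, 0, -0.14, -0.5, 0, 0, 0, -0.21, -0.5, 0, 0, 0, -0.28, -0.5, 0, 0, 0, -0.35, -0.5, 0, 0, 0, -0.42, -0.5, 0, 0, 0, -0.49, -0.5, 0, 0, 0, -0.56, -0.5, 0, 0, 0, -0.63, -0.5, 0, 0, 0, -0.7, -0.5, 0, 0, 0, -0.77, -0.5, 0, 0, 0, -0.84, -0.5, 0, 0, 0, -0.91, -0.5, 0, 0, 0, -0.98, -0.5, 0, 0, 0, -1, -0.5, 0, 0, 0, -1]

```text
time_s: 12.8
ee_pos: [0.6107, -0.1326, 0.302]
eef_rot: [3.141, 0.0, -1.095]
force: [-0.5, 0.0, 0.9]
grip_width: 0.0706
```

```bash
python3 - <<'E'
from h import *
from station import sensors
o=sensors.get_obs();print(o['qpos'],o['force'],o['ee_pos'],o['eef_rot'],o['grip_width'])
a=vision.camera("side")
cv2.imwrite("pics/a3.png",cv2.resize(a[150:240,250:350],(700,630),interpolation=cv2.INTER_CUBIC)[:600])
E
```

```text
[-2.72349861e-01  5.59655170e-01  1.39947112e+00  1.68318183e-05
  1.18262084e+00  2.39353237e+00] [-0.54058949  0.02474118  0.85567547] [ 0.61073798 -0.13257098  0.30195075] [ 3.14149002e+00  1.16494136e-04 -1.09509228e+00] 0.07062557828792371
```

View pics/a3.png

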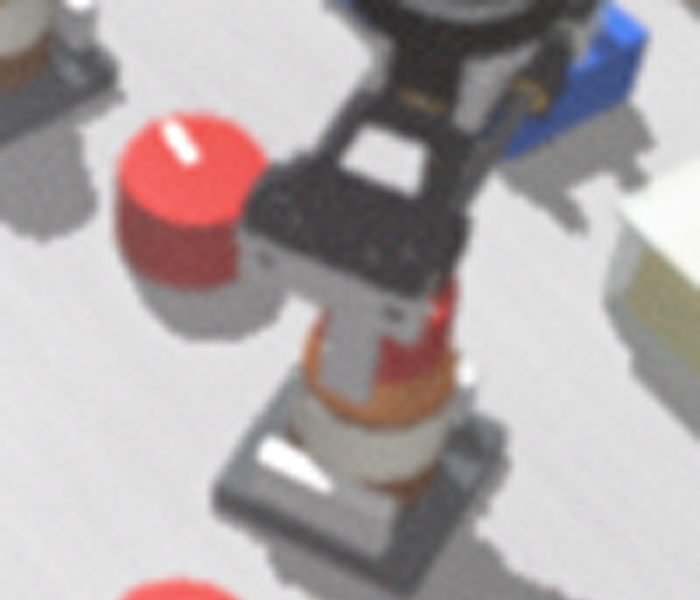

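The fingers are open around the cap with no contact. The cap's line is hidden by the gripper. I'm regripping for stroke 2.

arm_command:
  plan: [0.3, 0, 0, 0, 0, 0.3, 0, 0, 0, 0, 0.3, 0, 0, 0, 0, 0.3, 0, 0, 0, 0, 0.3, 0, 0, 0, 0, 0.3, 0, 0, 0, 0]

```text
time_s: 13.45
ee_pos: [0.6107, -0.1326, 0.302]
eef_rot: [-3.142, -0.0, -1.096]
force: [0.4, -0.3, 0.5]
grip_width: 0.0503
```

arm_command:
  plan: [0.3, 0, 0, 0.0004, 0.07, 0.3, 0, 0, 0.0009, 0.14, 0.3, 0, 0, 0.0013, 0.21, 0.3, 0, 0, 0.0018, 0.28, 0.3, 0, 0, 0.0022, 0.35, 0.3, 0, 0, 0.0026, 0.42, 0.3, 0, 0, 0.0031, 0.49, 0.3, 0, 0, 0.0035, 0.56, 0.3, 0, 0, 0.0039, 0.63, 0.3, 0, 0, 0.0044, 0.7, 0.3, 0, 0, 0.0048, 0.77, 0.3, 0, 0, 0.0053, 0.84, 0.3, 0, 0, 0.0057, 0.91, 0.3, 0, 0, 0.0061, 0.98, 0.3, 0, 0, 0.0062, 1.0, 0.3, 0, 0, 0.0062, 1.0]

```text
time_s: 15.05
ee_pos: [0.6107, -0.1326, 0.3046]
eef_rot: [3.142, -0.0, 0.999]
force: [0.0, -0.8, 1.4]
grip_width: 0.0502
```

arm_command:
  plan: [0.3, 0, 0, 0.0004, 0.07, 0.3, 0, 0, 0.0009, 0.14, 0.3, 0, 0, 0.0013, 0.21, 0.3, 0, 0, 0.0018, 0.28, 0.3, 0, 0, 0.0022, 0.35, 0.3, 0, 0, 0.0026, 0.42, 0.3, 0, 0, 0.0031, 0.49, 0.3, 0, 0, 0.0035, 0.56, 0.3, 0, 0, 0.0039, 0.63, 0.3, 0, 0, 0.0044, 0.7, 0.3, 0, 0, 0.0048, 0.77, 0.3, 0, 0, 0.0053, 0.84, 0.3, 0, 0, 0.0057, 0.91, 0.3, 0, 0, 0.0061, 0.98, 0.3, 0, 0, 0.0062, 1.0, 0.3, 0, 0, 0.0062, 1.0]

```text
time_s: 16.65
ee_pos: [0.6107, -0.1326, 0.307]
eef_rot: [-3.142, 0.0, 3.092]
force: [0.1, -0.9, 0.9]
grip_width: 0.0504
```

```bash
python3 - <<'E'
from h import *
from station import sensors
o=sensors.get_obs();print(o['qpos'],o['force'],o['moment'],o['ee_pos'],o['eef_rot'],o['grip_width'])
a=vision.camera("side")
cv2.imwrite("pics/a4.png",cv2.resize(a[150:240,250:350],(660,594),interpolation=cv2.INTER_CUBIC))
E
```

```text
[-2.72368468e-01  5.54135889e-01  1.39538529e+00  3.63464128e-06
  1.19191500e+00 -1.79324466e+00] [ 0.10379722 -0.850584    0.90476682] [ 0.06912521 -0.04404655  0.01864289] [ 0.6107424  -0.13258518  0.30702724] [-3.14156143e+00  1.53360286e-04  3.09167117e+00] 0.050416242713769474
```

View pics/a4.png

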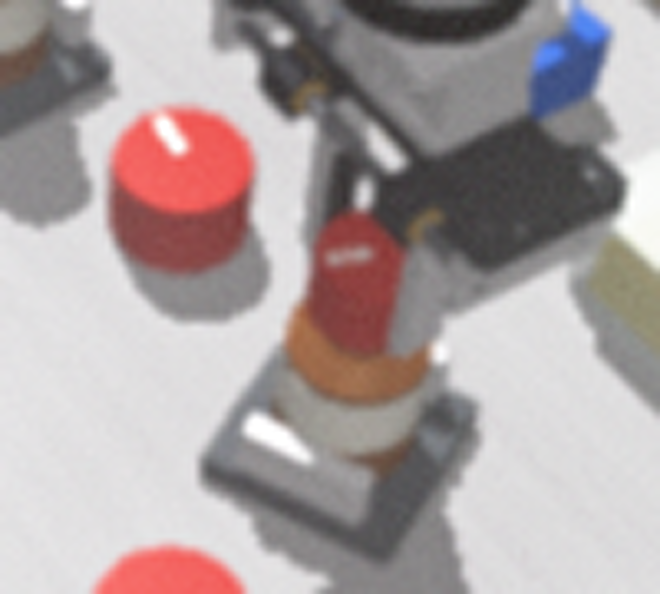

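The forces are near zero, and the cap line has turned about 120° anticlockwise overall, which fits 480°. Now the third stroke.

arm_command:
  plan: [-0.5, 0, 0, 0, 0, -0.5, 0, 0, 0, 0, -0.5, 0, 0, 0, 0, -0.5, 0, 0, 0, -0.07, -0.5, 0, 0, 0, -0.14, -0.5, 0, 0, 0, -0.21, -0.5, 0, 0, 0, -0.28, -0.5, 0, 0, 0, -0.35, -0.5, 0, 0, 0, -0.42, -0.5, 0, 0, 0, -0.49, -0.5, 0, 0, 0, -0.56, -0.5, 0, 0, 0, -0.63, -0.5, 0, 0, 0, -0.7, -0.5, 0, 0, 0, -0.77, -0.5, 0, 0, 0, -0.84, -0.5, 0, 0, 0, -0.91, -0.5, 0, 0, 0, -0.98, -0.5, 0, 0, 0, -1, -0.5, 0, 0, 0, -1]

```text
time_s: 18.6
ee_pos: [0.6107, -0.1326, 0.3069]
eef_rot: [-3.141, 0.0, 0.997]
force: [-0.2, 0.5, -0.9]
grip_width: 0.0706
```

arm_command:
  plan: [-0.5, 0, 0, 0, -0.07, -0.5, 0, 0, 0, -0.14, -0.5, 0, 0, 0, -0.21, -0.5, 0, 0, 0, -0.28, -0.5, 0, 0, 0, -0.35, -0.5, 0, 0, 0, -0.42, -0.5, 0, 0, 0, -0.49, -0.5, 0, 0, 0, -0.56, -0.5, 0, 0, 0, -0.63, -0.5, 0, 0, 0, -0.7, -0.5, 0, 0, 0, -0.77, -0.5, 0, 0, 0, -0.84, -0.5, 0, 0, 0, -0.91, -0.5, 0, 0, 0, -0.98, -0.5, 0, 0, 0, -1, -0.5, 0, 0, 0, -1]

```text
time_s: 20.2
ee_pos: [0.6107, -0.1326, 0.307]
eef_rot: [3.142, -0.0, -1.095]
force: [0.3, 0.4, -0.2]
grip_width: 0.0705
```

arm_command:
  plan: [0.3, 0, 0, 0, 0, 0.3, 0, 0, 0, 0, 0.3, 0, 0, 0, 0, 0.3, 0, 0, 0, 0, 0.3, 0, 0, 0, 0, 0.3, 0, 0, 0, 0]

```text
time_s: 20.8
ee_pos: [0.6107, -0.1325, 0.307]
eef_rot: [-3.142, -0.0, -1.096]
force: [0.3, 0.3, 0.7]
grip_width: 0.05
```

arm_command:
  plan: [0.3, 0, 0, 0.0004, 0.07, 0.3, 0, 0, 0.0009, 0.14, 0.3, 0, 0, 0.0013, 0.21, 0.3, 0, 0, 0.0018, 0.28, 0.3, 0, 0, 0.0022, 0.35, 0.3, 0, 0, 0.0026, 0.42, 0.3, 0, 0, 0.0031, 0.49, 0.3, 0, 0, 0.0035, 0.56, 0.3, 0, 0, 0.0039, 0.63, 0.3, 0, 0, 0.0044, 0.7, 0.3, 0, 0, 0.0048, 0.77, 0.3, 0, 0, 0.0053, 0.84, 0.3, 0, 0, 0.0057, 0.91, 0.3, 0, 0, 0.0061, 0.98, 0.3, 0, 0, 0.0062, 1.0, 0.3, 0, 0, 0.0062, 1.0]

```text
time_s: 22.4
ee_pos: [0.6107, -0.1326, 0.3095]
eef_rot: [3.142, -0.0, 0.999]
force: [0.2, -0.4, 0.6]
grip_width: 0.0503
```

arm_command:
  plan: [0.3, 0, 0, 0.0004, 0.07, 0.3, 0, 0, 0.0009, 0.14, 0.3, 0, 0, 0.0013, 0.21, 0.3, 0, 0, 0.0018, 0.28, 0.3, 0, 0, 0.0022, 0.35, 0.3, 0, 0, 0.0026, 0.42, 0.3, 0, 0, 0.0031, 0.49, 0.3, 0, 0, 0.0035, 0.56, 0.3, 0, 0, 0.0039, 0.63, 0.3, 0, 0, 0.0044, 0.7, 0.3, 0, 0, 0.0048, 0.77, 0.3, 0, 0, 0.0053, 0.84, 0.3, 0, 0, 0.0057, 0.91, 0.3, 0, 0, 0.0061, 0.98, 0.3, 0, 0, 0.0062, 1.0, 0.3, 0, 0, 0.0062, 1.0]

```text
time_s: 24.0
ee_pos: [0.6107, -0.1326, 0.312]
eef_rot: [-3.142, 0.0, 3.092]
force: [-0.0, 0.2, 0.4]
grip_width: 0.0504
```

```bash
python3 - <<'E'
from h import *
from station import sensors
o=sensors.get_obs();print(o['qpos'],o['force'],o['moment'],o['ee_pos'],o['eef_rot'],o['grip_width'])
a=vision.camera("side")
cv2.imwrite("pics/a5.png",cv2.resize(a[150:240,250:350],(660,594),interpolation=cv2.INTER_CUBIC))
E
```

```text
[-2.72396389e-01  5.48910021e-01  1.39124349e+00 -3.14546081e-05
  1.20136736e+00 -1.79322520e+00] [-0.04031991  0.21130027  0.41939205] [ 0.03154179 -0.03376808  0.0400288 ] [ 0.61073244 -0.13260291  0.311951  ] [-3.14154821e+00  6.35473803e-05  3.09163650e+00] 0.050372622818756034
```

View pics/a5.png

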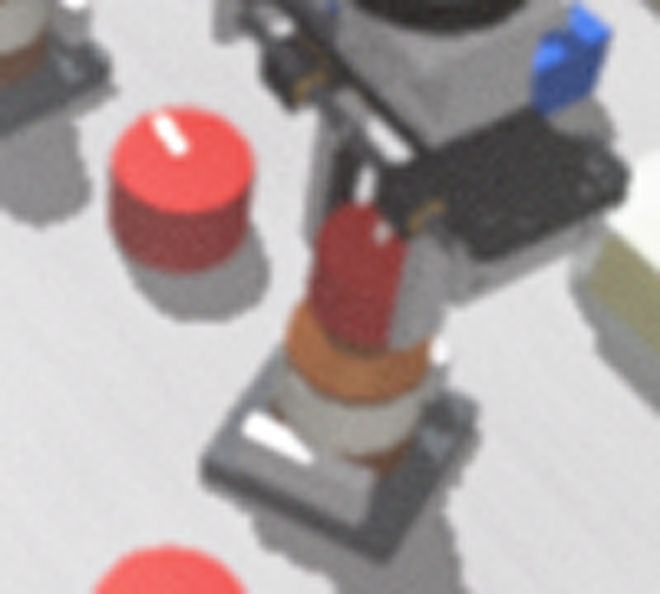

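The line is back near its original direction, which fits two full turns. I'm adding 30° for margin, then a slow test lift of 8 mm.

arm_command:
  plan: [0.3, 0, 0, 0.0004, 0.07, 0.3, 0, 0, 0.0009, 0.14, 0.3, 0, 0, 0.0013, 0.21, 0.3, 0, 0, 0.0016, 0.25, 0.3, 0, 0, 0.004, 0.25, 0.3, 0, 0, 0.007, 0.25, 0.3, 0, 0, 0.01, 0.25]

```text
time_s: 24.75
ee_pos: [0.6107, -0.1326, 0.316]
eef_rot: [3.142, -0.0, -2.67]
force: [0.0, -0.9, 0.0]
grip_width: 0.0501
```

arm_command:
  plan: [0.3, 0, 0, 0.003, 0, 0.3, 0, 0, 0.006, 0, 0.3, 0, 0, 0.01, 0, 0.3, 0, 0, 0.01, 0]

```text
time_s: 25.15
ee_pos: [0.6107, -0.1326, 0.3202]
eef_rot: [-3.141, 0.0, -2.667]
force: [-0.3, -0.2, -0.4]
grip_width: 0.05
```

```bash
python3 - <<'E'
from h import *
from station import sensors
o=sensors.get_obs();print(o['qpos'],o['force'],o['moment'],o['ee_pos'],o['eef_rot'],o['grip_width'])
a=vision.camera("side")
cv2.imwrite("pics/a6.png",cv2.resize(a[150:240,250:350],(660,594),interpolation=cv2.INTER_CUBIC))
E
```

```text
[-2.72389612e-01  5.40334340e-01  1.38404122e+00 -4.17710192e-05
  1.21685541e+00 -2.31750164e+00] [-0.34541489 -0.20897431 -0.41287145] [ 0.0701778  -0.0127964  -0.03486063] [ 0.61074257 -0.13260208  0.32021181] [-3.14131823e+00  2.38836138e-04 -2.66726245e+00] 0.050019917991520155
```

View pics/a6.png

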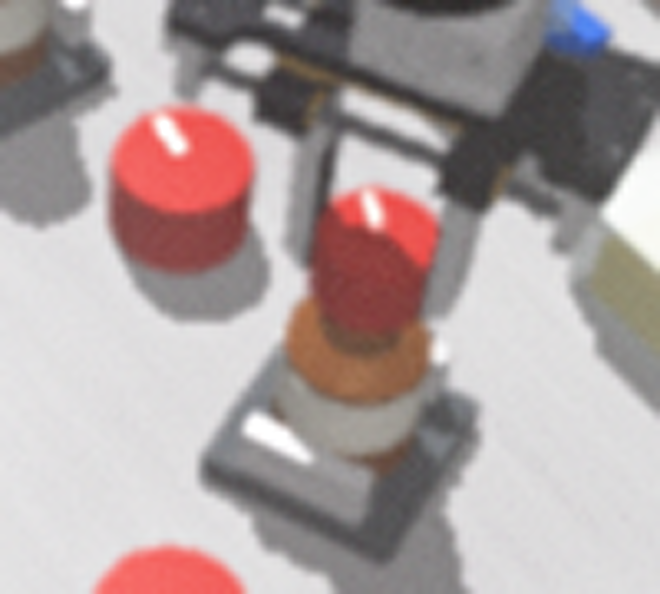

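The cap is free: the neck shows below it and the vertical force is about zero. I'm lifting it straight up, then carrying it to the dish.

arm_command:
  plan: [0.3, 0, 0, 0.02, 0, 0.3, 0, 0, 0.05, 0, 0.3, 0, 0, 0.09, 0, 0.3, 0, 0, 0.13, 0, 0.3, 0, 0, 0.17, 0, 0.3, 0, 0, 0.2, 0, 0.3, 0, 0, 0.2, 0]

```text
time_s: 25.9
ee_pos: [0.6107, -0.1326, 0.4023]
eef_rot: [-3.139, 0.003, -2.667]
force: [-0.0, -0.1, -1.2]
grip_width: 0.0503
```

arm_command:
  plan: [0.3, -0.025, 0.035, 0, -0.02, 0.3, -0.07, 0.1, 0, -0.04, 0.3, -0.12, 0.17, 0, -0.07, 0.3, -0.17, 0.24, 0, -0.1, 0.3, -0.22, 0.305, 0, -0.13, 0.3, -0.27, 0.375, 0, -0.16, 0.3, -0.32, 0.445, 0, -0.18, 0.3, -0.36, 0.5, 0, -0.2, 0.3, -0.385, 0.53, 0, -0.2, 0.3, -0.394, 0.544, 0, -0.2, 0.3, -0.394, 0.544, 0, -0.2, 0.3, -0.394, 0.544, 0, -0.2]

```text
time_s: 27.1
ee_pos: [0.4536, 0.0845, 0.3998]
eef_rot: [-3.141, -0.0, -3.086]
force: [0.7, -0.2, -0.3]
grip_width: 0.0502
```

```bash
python3 - <<'E'
from h import *
from station import sensors
o=sensors.get_obs();print(o['qpos'],o['force'],o['moment'],o['ee_pos'],o['eef_rot'],o['grip_width'])
a=vision.camera("side")
cv2.imwrite("pics/a7.png",cv2.resize(a[60:260,140:360],(660,600),interpolation=cv2.INTER_CUBIC))
E
```

```text
[ 1.04772974e-01  1.05663040e-01  1.76624339e+00 -1.66372450e-04
  1.26974222e+00 -1.52195607e+00] [ 0.72998981 -0.18246988 -0.31818332] [ 0.04771925  0.04335512 -0.05208393] [0.45362195 0.08449239 0.39981956] [-3.14143122e+00 -4.81831226e-05 -3.08561060e+00] 0.05016107081844852
```

View pics/a7.png

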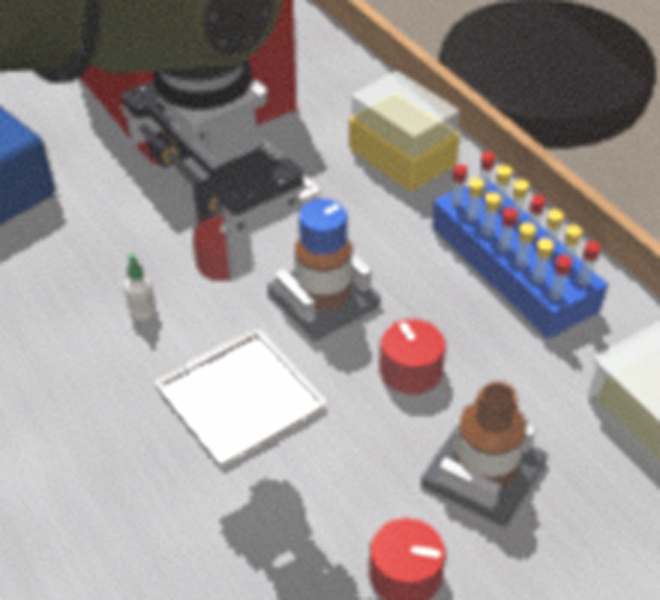

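The cap is held and the red jar is open, with its bare neck at about (400,497) in this crop. I'm lowering over the dish to roughly 18 mm above the floor.

arm_command:
  plan: [0.3, 0, 0, -0.05, 0, 0.3, 0, 0, -0.13, 0, 0.3, 0, 0, -0.21, 0, 0.3, 0, 0, -0.29, 0, 0.3, 0, 0, -0.36, 0, 0.3, 0, 0, -0.41, 0, 0.3, 0, 0, -0.437, 0, 0.3, 0, 0, -0.437, 0, 0.3, 0, 0, -0.437, 0]

```text
time_s: 28.05
ee_pos: [0.4536, 0.0848, 0.2258]
eef_rot: [3.142, 0.001, -3.086]
force: [0.2, 0.1, 0.2]
grip_width: 0.0501
```

```bash
python3 - <<'E'
from h import *
from station import sensors
o=sensors.get_obs();print(o['qpos'],o['force'],o['moment'],o['ee_pos'],o['eef_rot'],o['grip_width'])
a=vision.camera("side")
cv2.imwrite("pics/a8.png",cv2.resize(a[140:230,170:280],(720,590),interpolation=cv2.INTER_CUBIC))
E
```

```text
[ 1.05416363e-01  3.52751409e-01  1.92602014e+00 -3.71492110e-05
  8.62118720e-01 -1.52083250e+00] [0.2260751  0.091517   0.18400507] [ 0.09450941 -0.013345   -0.00380596] [0.45355876 0.08479269 0.22576641] [ 3.14158576e+00  7.02916739e-04 -3.08611595e+00] 0.0501495919010787
```

View pics/a8.png

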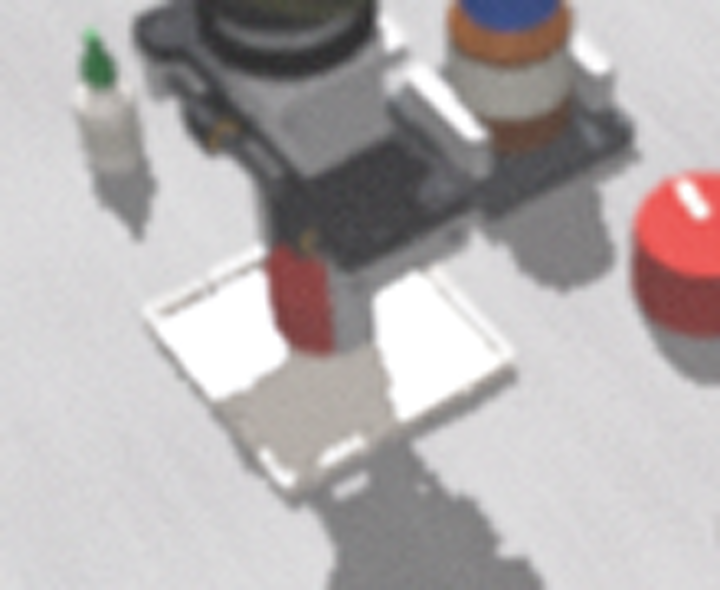

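It is over the dish centre. I'm easing down and watching the force.

arm_command:
  plan: [0.3, 0, 0, -0.01, 0, 0.3, 0, 0, -0.02, 0, 0.3, 0, 0, -0.03, 0, 0.3, 0, 0, -0.04, 0, 0.3, 0, 0, -0.04, 0]

```text
time_s: 28.6
ee_pos: [0.453, 0.085, 0.2086]
eef_rot: [-3.142, -0.001, -3.086]
force: [-0.6, 0.4, -0.2]
grip_width: 0.0505
```

arm_command:
  plan: [0.3, 0, 0, -0.0015, 0, 0.3, 0, 0, -0.003, 0, 0.3, 0, 0, -0.003, 0]

```text
time_s: 28.9
ee_pos: [0.4532, 0.085, 0.208]
eef_rot: [-3.142, 0.0, -3.086]
force: [0.0, -0.8, -0.7]
grip_width: 0.05
```

arm_command:
  plan: [0.3, 0, 0, -0.0015, 0, 0.3, 0, 0, -0.0025, 0, 0.3, 0, 0, -0.0025, 0]

```text
time_s: 29.2
ee_pos: [0.4532, 0.085, 0.2074]
eef_rot: [-3.142, 0.0, -3.086]
force: [-4.0, -0.7, 8.0]
grip_width: 0.0499
```

There is contact at 8 N, with the cap on the dish floor. I'm releasing with a small opening.

arm_command:
  plan: [-0.1, 0, 0, 0, 0, -0.2, 0, 0, 0, 0, -0.3, 0, 0, 0, 0, -0.4, 0, 0, 0, 0, -0.4, 0, 0, 0, 0, -0.4, 0, 0, 0, 0]

```text
time_s: 29.8
ee_pos: [0.4531, 0.085, 0.2069]
eef_rot: [-3.142, -0.0, -3.086]
force: [0.1, -0.4, -0.6]
grip_width: 0.0657
```

arm_command:
  plan: [-0.4, 0, 0, 0.02, 0, -0.4, 0, 0, 0.06, 0, -0.4, 0, 0, 0.12, 0, -0.4, 0, 0, 0.22, 0, -0.4, 0, 0, 0.32, 0, -0.4, 0, 0, 0.42, 0, -0.4, 0, 0, 0.5, 0, -0.4, 0, 0, 0.5, 0]

```text
time_s: 30.6
ee_pos: [0.453, 0.085, 0.4116]
eef_rot: [3.141, 0.007, -3.086]
force: [-0.3, -0.1, -0.9]
grip_width: 0.0656
```

```bash
python3 - <<'E'
from h import *
from station import sensors
o=sensors.get_obs();print(o['time_s'],o['force'],o['ee_pos'],o['grip_width'])
a=vision.camera("side")
cv2.imwrite("pics/a9.png",cv2.resize(a[60:260,140:360],(660,600),interpolation=cv2.INTER_CUBIC))
E
```

```text
30.6 [-0.33569903 -0.13422432 -0.87385142] [0.45304369 0.0850441  0.41159063] 0.06555095670906888
```

View pics/a9.png

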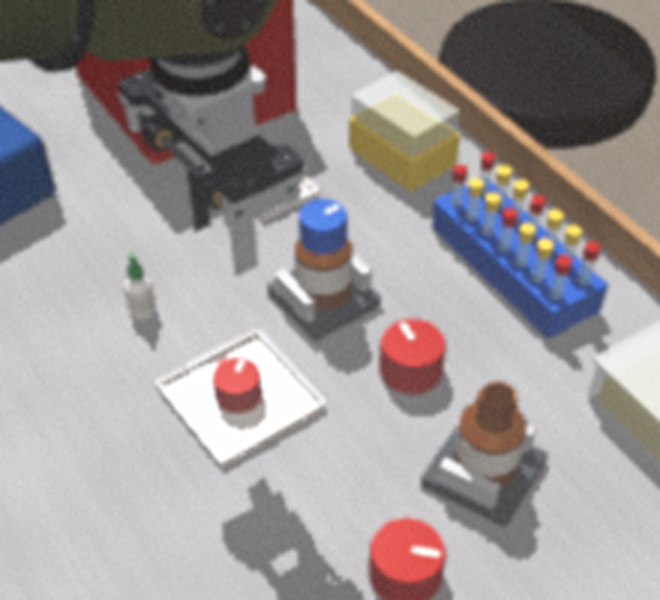

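The cap stands flat and top side up in the dish at about (385,238) in the crop, well inside the walls. The gripper is well clear, so I'm handing in.

arm_command:
  plan: [-0.4, 0, 0, 0, 0, -0.4, 0, 0, 0, 0, -0.4, 0, 0, 0, 0]

```text
time_s: 30.95
ee_pos: [0.4531, 0.085, 0.406]
eef_rot: [-3.141, -0.002, -3.086]
force: [0.9, -0.9, -0.6]
grip_width: 0.0659
```

```bash
python3 - <<'E'
from station import job
print(job.hand_in())
E
```

```text
the job is handed in; nothing more can be done
None
```

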